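# Make room in the piping tip row and put the yellow case back

### The job

Put the yellow piping tip case back in the wooden tray, in its place in the row between the red case and the blue case. The gap there is too narrow for it, so first push those two apart, then lower the yellow case in gently, without dropping it, so that it stands flat on the tray floor and square with the tray. Do not tip over the red, blue or yellow case, and leave the red and blue ones standing in the tray.

Things in the scene. Friction and masses are not known exactly. Their poses are not given: they have to be found in the camera images.
- yellow_case: Yellow plastic piping tip case: body 90 (x) x 58 (y) x 44 mm high; a grip 26 (x) x 24 (y) x 24 mm stands on the lid's middle (68 mm in all). About 180 g. Origin: centre of underside, z up. Stands loose on the counter to the robot's right of the tray, turned up to 35 degrees, near a green case of the same shape that is not wanted. Small press catch on its -x end.
- red_case: Red plastic piping tip case: body 90 (x) x 58 (y) x 44 mm high; a grip 26 (x) x 24 (y) x 24 mm stands on the lid's middle (68 mm in all). About 180 g. Origin: centre of underside, z up. Stands loose mid-row, its axes within 2 degrees of the tray's. A gap of 41 to 51 mm on each side parts it from the blue case (either side) and a white one of the same shape. Slides when pushed low.
- blue_case: Blue plastic piping tip case: body 90 (x) x 58 (y) x 44 mm high; a grip 26 (x) x 24 (y) x 24 mm stands on the lid's middle (68 mm in all). About 180 g. Origin: centre of underside, z up. Stands loose at either end of the row, its axes within 2 degrees of the tray's, with about 35 mm free floor between it and the tray's end wall. Slides when pushed low.
- tray: Shallow light wood tray fixed to the counter, 130 (x) x 344 (y) mm outside, 120 x 334 inside; walls 18 mm high; the floor's top, where the cases stand, is 6 mm above the counter. The row runs along its y; a case has 15 mm spare either way in x. Origin: centre of underside, z up. Turned up to 11 degrees.
Things that resemble listed ones, but are neither listed nor needed, are in the scene too. There is more than one size of the red_case; the job needs the smaller. Several things look just like the yellow_case: the one meant starts farthest to the robot's left.

How it is judged (in metres and radians):
On the way:
1. the red and blue cases have been pushed apart so that the gap between them is at least 61 mm, before the yellow case is in the row (horizontal distance between red_case and blue_case above 0.119 m and y of yellow_case in the frame of tray below -0.19 m), for 0.1 s.
At the end, for the whole second after the job is handed in: Yellow, red and blue stand at rest and upright (within 7 degrees) on the tray floor (within 6 mm), 30 mm of the tray's middle line and 160 mm of its middle; yellow is between the others, within 145 mm of each (centres; they over 112 mm apart), square with the tray within 11 degrees (z of yellow_case in the frame of tray between 0.002 and 0.012 m and x of yellow_case in the frame of tray between -0.03 and 0.03 m and y of yellow_case in the frame of tray between -0.16 and 0.16 m and angle between each of yellow_case, red_case, blue_case's own z axis and vertical below 0.12 rad and linear speed of each of yellow_case, red_case, blue_case below 0.02 m/s and z of red_case in the frame of tray between 0.002 and 0.012 m and x of red_case in the frame of tray between -0.03 and 0.03 m and y of red_case in the frame of tray between -0.16 and 0.16 m and z of blue_case in the frame of tray between 0.002 and 0.012 m and x of blue_case in the frame of tray between -0.03 and 0.03 m and y of blue_case in the frame of tray between -0.16 and 0.16 m and angle between the x axis of yellow_case and the x axis of tray, either way round below 0.2 rad and horizontal distance between yellow_case and red_case below 0.145 m and horizontal distance between yellow_case and blue_case below 0.145 m and horizontal distance between red_case and blue_case above 0.112 m); the robot touches nothing.
It fails at once if the yellow case is tipped by more than 29 degrees (angle between yellow_case's own z axis and vertical above 0.5 rad).
It fails at once if the red case is tipped by more than 29 degrees (angle between red_case's own z axis and vertical above 0.5 rad).
It fails at once if the blue case is tipped by more than 29 degrees (angle between blue_case's own z axis and vertical above 0.5 rad).
It fails at once if the yellow case is dropped: it falls at more than 0.6 m/s with no finger on it (a drop of about 18 mm) (linear speed of yellow_case above 0.6 m/s and contact force between the fingers and yellow_case below 0.05 N).
It also fails if it takes over 51 s, if anything falls off the work surface, if the arm or the gripper's body presses on something with over 40 N, if the wrist force passes 120 N, or if a joint passes its speed limit or range.

### The arm

A 6-joint arm with a two-finger parallel gripper is mounted at the origin on the work surface. World frame = base frame: x ahead of the robot, y to its left, z up, the work surface at z = 0. Lengths are in m, angles in degrees, forces in N, time in s.
With the tool pointing down it reaches from about 0.4 to 0.825 m from the base axis. Payload 7 kg.
Tool frame: the origin (TCP) lies at the very end of the fingers, on their centre line; the grasp point (between the pads) lies hold_point_z behind it (hold_point_z is the distance from the TCP to the grasp point, in m); z points along the fingers, y is the line along which they close (so a half turn about z gives the same grasp; the last joint's range is limited). The gripper opens to 88 mm and grips with 3 to 60 N. Pads are 19 mm wide; open, the fingers measure 130 mm over their backs; the gripper's body (78 mm by 193 mm) begins 47 mm behind the grasp point.
Start: joints at [-57.577, 20.546, 0.682, 0, -70.136, -16.507], TCP at [0.185, -0.649, 0.227] pointing down, gripper open.
Joint ranges: [-176.03, 176.03], [-82.01, 121.73], [-58.28, 71.71], [-173.87, 95.51], [-174.79, -0.11], [-173.66, 173.66]. Speed limits (degrees/s): [136.94, 136.94, 172.46, 180, 180, 180].

### API

Orientations are given as [roll, pitch, yaw] about the fixed x, y, z axes, in that order (R = Rz(yaw) Ry(pitch) Rx(roll)).
In Python, from plant import get_obs, snapshot, close_job, hold_point_z gives the robot as it stands.
- The arm moves only by the tool play_rows, never from a script. Its argument "commands" is a list that holds one entry, the list of rows, each a list of 7 numbers: the shift along the tool's x, y, z in cm, then the turn, a rotation vector about the tool's x, y, z in degrees, then the opening, from 0 (shut) to 1 (fully open). In form: [[[x, y, z, ax, ay, az, fingers], ...]]. A call has 1 to 20 rows; each row is the pose to reach, as a shift and turn from the pose commanded when the call began, along the tool's axes at that moment; what a row does not reach only later rows make up. A row lasts 1/12 s, in which the tool goes at most 41.7 mm and 7.16 degrees, less where a joint would pass 70% of its speed; a pose out of reach is approached as far as the arm can. A call with a gripper value outside its range is refused whole. The fingers move at their own pace and stop on an object; the grip force is fixed at half the most. Time passes only in rows, so rows that repeat a pose let the fingers close. It gives the time, the measured TCP pose, the force, the opening and the grip force at its end, in the units of the state.
- get_obs(): the state, without advancing time (a new reading comes with each control period).
- snapshot(name): name is "side" or "top" or "wrist"; returns a dict with "frame" (480x640x3 uint8, red, green, blue), "camera_matrix" (3x3 intrinsics, pixels), "origin" and "attitude" of the camera in the world. Camera axes: x right, y down, z forward; pixel columns grow to the right and rows downward; lengths in m; the calibration is good to about 2 mm. The wrist camera is an equidistant fisheye: a pixel r from the principal point sees the ray r / f radians off the axis. A picture is of the moment at which its call begins. There is no depth.
- close_job(): hands the job in; it is judged then, once.
The state is a dict: "clock": time; "joint_pos": joint angles; "qvel": joint speeds; "tau": joint torques, N m; "tool_pos": TCP position; "orientation": TCP orientation; "force": force on the tool from outside, world axes, zero at the start; "moment": the same for the moment, N m; "opening": finger opening in m; "gripper_force": force on a finger pad.
Only numpy, scipy, OpenCV 4.12 (cv2) and the standard library are available. Lean on these libraries where they do the work, as an engineer would, in place of code of your own. Each camera call takes 0.05 s, during which the arm holds its last target. There are 200 camera calls.

## Working session

There is one attempt and no reset: what is moved stays moved. The work goes in short steps, Python scripts to look and compute and a tool call to move; the robot and the scene stay as the last step left them, time stands still between calls to the robot, and variables do not carry over. Pictures are saved under pics/ and viewed, at most 10 in all, crops included, and the job is handed in when it is done.

Besides the shell and the picture viewer there is one more tool, called after "Call:" in YAML: its name, and indented under it one key for each argument. play_rows: Moves the arm, as the interface text tells. Its arguments: {"type":"object","properties":{"commands":{"type":"array","items":{"type":"array","items":{"type":"array","items":{"type":"number"}}}}},"required":["commands"]}

```bash
mkdir -p pics; python3 - <<'E'
from plant import *
import cv2,pickle
print(get_obs(),hold_point_z)
for n in("top","side"):
    s=snapshot(n);pickle.dump(s,open(n+".pkl","wb"));cv2.imwrite(f"pics/{n}0.png",s["frame"][:,:,::-1]);print(n,s["camera_matrix"],s["origin"],s["attitude"])
E
```

```text
{'clock': 0.0, 'joint_pos': array([-5.75755475e+01,  2.05908786e+01,  6.34680186e-01, -1.94186973e-02,
       -7.01372420e+01, -1.65091426e+01]), 'qvel': array([ 0.03232443, -0.06797071,  0.072308  , -0.02836989, -0.00396441,
       -0.03545328]), 'tau': array([-7.63051848e-04, -5.82726753e+01,  2.93056512e+01,  6.99719444e+00,
        6.95014576e-03, -1.33099084e-04]), 'tool_pos': array([ 0.18495685, -0.64865683,  0.22563807]), 'orientation': array([ 1.79905224e+02, -9.05291069e-03, -1.64091295e+02]), 'force': array([ 0.57700675, -0.53380465, -0.59032659]), 'moment': array([-0.00790374, -0.02749756, -0.01299571]), 'gripper_force': 0.0, 'opening': 0.08750141807391511} 0.0188
top [[434.16034183   0.         320.41104433]
 [  0.         434.16034183 233.44148075]
 [  0.           0.           1.        ]] [ 0.43185571 -0.09301261  0.77244341] [-1.72942668e+02 -4.11403395e-02 -9.10919700e+01]
side [[555.12076641   0.         320.22815162]
 [  0.         555.12076641 239.99418883]
 [  0.           0.           1.        ]] [0.1672652  0.66439284 0.80531084] [-131.77025517   -1.02650796 -154.23630414]
```

View pics/top0.png

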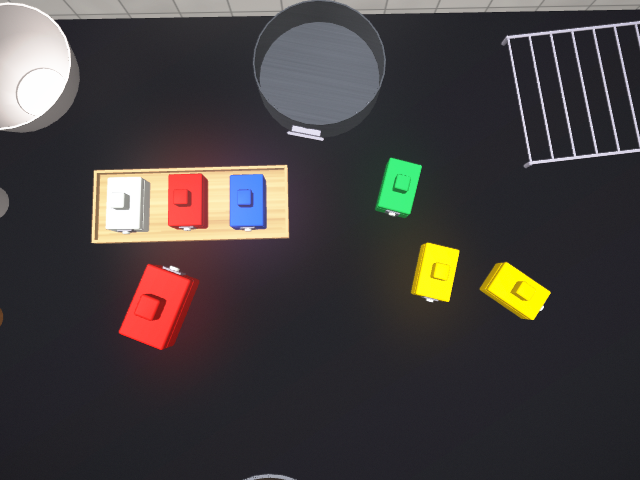

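The candidates are yellow at (437,271) and yellow at (515,291). The left one at (437,271) fits "farthest to the robot's left", because image left is +y. For red, the small case in the tray at (187,200) is meant, not the large one at (158,306). I'll confirm both in one enlarged crop.

```bash
python3 - <<'E'
import cv2
a=cv2.imread("pics/top0.png")
def cr(x,y,w,h,k): return cv2.resize(a[y:y+h,x:x+w],None,fx=k,fy=k,interpolation=cv2.INTER_CUBIC)
import numpy as np
t=cr(85,160,210,90,3.8)[:,:798]
y=cr(370,150,190,60,4.2)[:,:798]; z=cr(395,235,160,90,2.8)
o=np.zeros((600,798,3),np.uint8);o[:342]=t[:342];o[345:345+252,:448]=z
cv2.imwrite("pics/crop1.png",o)
E
```

```text
(no output)
```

View pics/crop1.png

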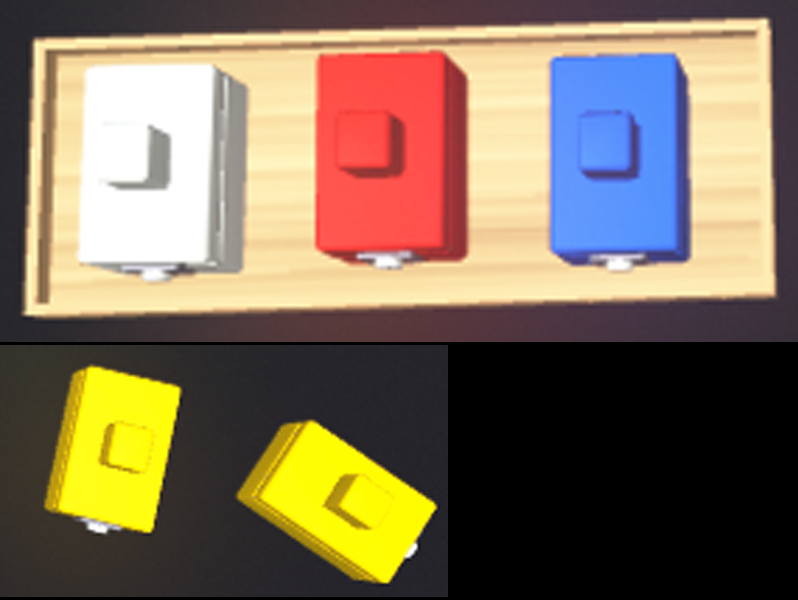

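View pics/side0.png

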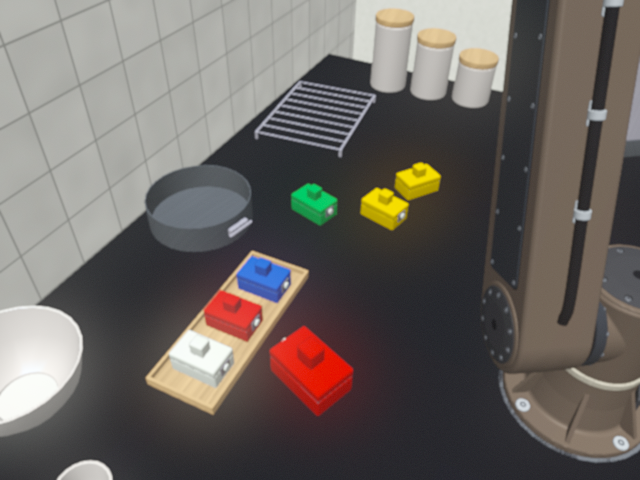

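The crop confirms the target yellow: grip at crop (129,446), catch on its lower, robot-facing end. The small red is at crop (382,150) and blue, at the row's right end, is at (615,152). The side view agrees with this.

```bash
cat > h.py <<'E'
import numpy as np,pickle
from scipy.spatial.transform import Rotation as R
def ray(s,p,z):
    p=np.atleast_2d(p).astype(float);K=s["camera_matrix"]
    d=np.c_[p,np.ones(len(p))]@np.linalg.inv(K).T@R.from_euler("xyz",s["attitude"],degrees=True).as_matrix().T
    o=np.array(s["origin"]);return (o+d*((z-o[2])/d[:,2:]))[:,:2]
def proj(s,P):
    c=(np.atleast_2d(P)-s["origin"])@R.from_euler("xyz",s["attitude"],degrees=True).as_matrix()
    q=c@s["camera_matrix"].T;return q[:,:2]/q[:,2:]
E
python3 - <<'E'
from h import *
s=pickle.load(open("top.pkl","rb"))
A=lambda l:np.array(l)/3.8+[85,160]
B=lambda l:(np.array(l)-[0,345])/2.8+[395,235]
def rep(n,px,z):
    w=ray(s,px,z);e=[np.linalg.norm(w[i]-w[i-1])*1e3 for i in range(4)]
    x=(w[0]+w[1]-w[2]-w[3]);print(n,w.mean(0).round(4),"yaw",np.degrees(np.arctan2(x[1],x[0])).round(2),np.round(e,1));return w.mean(0)
T=rep("tray",A([(35,38),(768,20),(776,296),(25,316)]),.018)
for n,l in(("white",[(88,66),(213,65),(212,263),(80,262)]),("red",[(317,54),(443,51),(447,250),(317,250)]),("blue",[(551,57),(675,55),(678,250),(552,249)])):rep(n,A(l),.05)
rep("grips red",A([(337,111),(390,111),(389,167),(336,167)]),.074)
rep("grips blue",A([(582,112),(632,112),(632,169),(582,169)]),.074)
rep("yel lid",B([(91,367),(180,386),(152,531),(60,510)]),.044)
rep("yel grip",B([(109,421),(153,424),(149,472),(105,465)]),.068)
sd=pickle.load(open("side.pkl","rb"))
for n,p,z in(("yel",(384,192),.068),("yelgrip red",(232,298),.074),("blue",(263,264),.074)):print(n,ray(sd,p,z))
E
```

```text
tray [0.5825 0.1328] yaw 0.81 [131.1 343.9 130.6 345. ]
white [0.5795 0.2358] yaw 0.8 [88.7 56.  89.6 58.3]
red [0.5833 0.1324] yaw 1.66 [88.9 56.5 90.3 57.5]
blue [0.5806 0.0286] yaw 0.68 [87.  55.6 88.4 55.7]
grips red [0.5835 0.1327] yaw 0.17 [24.6 22.9 24.6 22.8]
grips blue [0.5808 0.0276] yaw 0.13 [25.  21.6 25.  21.5]
yel lid [ 0.4537 -0.2909] yaw -14.53 [87.9 54.4 88.4 55.6]
yel grip [ 0.4543 -0.2892] yaw -8.02 [25.6 25.5 27.8 25.6]
yel [[ 0.45758846 -0.29263517]]
yelgrip red [[0.58347839 0.1299979 ]]
blue [[0.57799455 0.03101445]]
```

```bash
cat >> h.py <<'E'
def go(cur,tgt):
    """cur,tgt: x,y,z,yaw (tool down) -> shift in tool axes in cm, az deg"""
    Rm=(R.from_euler("z",cur[3],degrees=True)*R.from_euler("x",180,degrees=True)).as_matrix()
    d=Rm.T@(np.array(tgt[:3])-cur[:3])*100
    return d.round(2),round(-(tgt[3]-cur[3]),2)
def nxt(cur,row):
    Rm=(R.from_euler("z",cur[3],degrees=True)*R.from_euler("x",180,degrees=True)).as_matrix()
    return list(np.array(cur[:3])+Rm@np.array(row[:3])/100)+[cur[3]-row[3]]
E
python3 - <<'E'
from h import *
s=pickle.load(open("top.pkl","rb"))
A=lambda l:np.array(l)/3.8+[85,160]
w=ray(s,A([(35,38),(768,20),(776,296),(25,316)]),.018)
for a,b in((0,1),(3,2)):d=w[a]-w[b];print(np.degrees(np.arctan2(-d[0],d[1])))
print(go([.185,-.649,.227,-164.084],[.582,.0805,.13,-89.5]))
E
```

```text
0.3657637258422792
0.4483185334680819
(array([-58.18,  59.27,   9.7 ]), -74.58)
```

Call:
play_rows:
  commands:
    - [[-58.18, 59.27, 4, 0, 0, -74.58, 0], [-58.18, 59.27, 4, 0, 0, -74.58, 0], [-58.18, 59.27, 4, 0, 0, -74.58, 0], [-58.18, 59.27, 4, 0, 0, -74.58, 0], [-58.18, 59.27, 4, 0, 0, -74.58, 0], [-58.18, 59.27, 4, 0, 0, -74.58, 0], [-58.18, 59.27, 4, 0, 0, -74.58, 0], [-58.18, 59.27, 4, 0, 0, -74.58, 0], [-58.18, 59.27, 4, 0, 0, -74.58, 0], [-58.18, 59.27, 4, 0, 0, -74.58, 0], [-58.18, 59.27, 4, 0, 0, -74.58, 0], [-58.18, 59.27, 4, 0, 0, -74.58, 0], [-58.18, 59.27, 4, 0, 0, -74.58, 0], [-58.18, 59.27, 4, 0, 0, -74.58, 0], [-58.18, 59.27, 4, 0, 0, -74.58, 0], [-58.18, 59.27, 4, 0, 0, -74.58, 0], [-58.18, 59.27, 4, 0, 0, -74.58, 0], [-58.18, 59.27, 4, 0, 0, -74.58, 0], [-58.18, 59.27, 4, 0, 0, -74.58, 0], [-58.18, 59.27, 4, 0, 0, -74.58, 0]]

```text
clock: 1.77
tool_pos: [0.5825, 0.0826, 0.1862]
orientation: [180.0, -0.0, -89.5]
force: [1.1, 0.0, 0.4]
opening: 0.0003
gripper_force: 0.0
```

Call:
play_rows:
  commands:
    - [[0, 0, 3, 0, 0, 0, 0], [0, 0, 6, 0, 0, 0, 0], [0, 0, 6.7, 0, 0, 0, 0], [0, 0, 6.7, 0, 0, 0, 0], [0, 0, 6.7, 0, 0, 0, 0]]

```text
clock: 2.18
tool_pos: [0.5823, 0.08, 0.1202]
orientation: [180.0, -0.0, -89.5]
force: [0.5, -0.3, 0.4]
opening: 0.0002
gripper_force: 0.0
```

```bash
python3 - <<'E'
from plant import *
import cv2
o=get_obs();print(o["tool_pos"],o["orientation"],o["joint_pos"])
s=snapshot("wrist");cv2.imwrite("pics/w1.png",s["frame"][:,:,::-1])
E
```

```text
[0.58227038 0.08001889 0.12018281] [ 1.79989232e+02 -4.36511749e-02 -8.95012457e+01] [ 2.68946019e+01  1.75855988e+01 -1.86713254e+01  4.25366524e-02
 -5.37721346e+01 -2.64209995e+01]
```

View pics/w1.png

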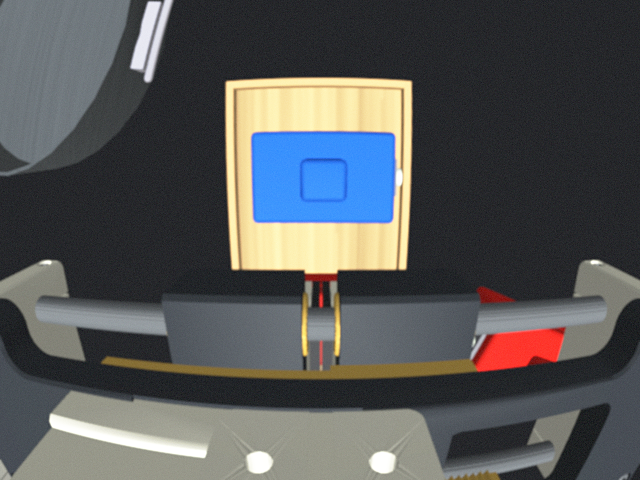

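The wrist view shows blue at (323,178) ahead, square with the tray, and the closed fingers over the gap. Next I descend and push blue.

Call:
play_rows:
  commands:
    - [[0, 0, 3, 0, 0, 0, 0], [0, 0, 6, 0, 0, 0, 0], [0, 0, 8.5, 0, 0, 0, 0], [0, 0, 10, 0, 0, 0, 0], [0, 0, 10, 0, 0, 0, 0], [0.6, 0, 10, 0, 0, 0, 0], [1.0, 0, 10, 0, 0, 0, 0], [1.3, 0, 10, 0, 0, 0, 0], [1.6, 0, 10, 0, 0, 0, 0], [1.9, 0, 10, 0, 0, 0, 0], [2.2, 0, 10, 0, 0, 0, 0], [2.5, 0, 10, 0, 0, 0, 0], [2.75, 0, 10, 0, 0, 0, 0], [2.75, 0, 10, 0, 0, 0, 0], [2.75, 0, 10, 0, 0, 0, 0]]

```text
clock: 3.48
tool_pos: [0.5819, 0.0525, 0.0193]
orientation: [179.9, -0.0, -89.5]
force: [0.5, -0.7, 0.0]
opening: 0.0005
gripper_force: 0.0
```

Call:
play_rows:
  commands:
    - [[-0.8, 0, 0, 0, 0, 0, 0], [-1.6, 0, 0, 0, 0, 0, 0], [-2.4, 0, 0, 0, 0, 0, 0], [-3.0, 0, 0, 0, 0, 0, 0], [-3.4, 0, 0, 0, 0, 0, 0], [-3.7, 0, 0, 0, 0, 0, 0], [-4.0, 0, 0, 0, 0, 0, 0], [-4.3, 0, 0, 0, 0, 0, 0], [-4.6, 0, 0, 0, 0, 0, 0], [-4.9, 0, 0, 0, 0, 0, 0], [-5.1, 0, 0, 0, 0, 0, 0], [-5.3, 0, 0, 0, 0, 0, 0], [-5.3, 0, 0, 0, 0, 0, 0], [-5.3, 0, 0, 0, 0, 0, 0], [-4.0, 0, 0, 0, 0, 0, 0], [-3.0, 0, -1, 0, 0, 0, 0], [-3, 0, -5, 0, 0, 0, 0], [-3, 0, -9, 0, 0, 0, 0], [-3, 0, -13, 0, 0, 0, 0], [-3, 0, -13, 0, 0, 0, 0]]

```text
clock: 5.15
tool_pos: [0.5864, 0.0829, 0.1592]
orientation: [-179.3, 0.2, -89.5]
force: [3.1, 0.1, 0.9]
opening: 0.0003
gripper_force: 0.0
```

```bash
python3 - <<'E'
from h import *
print(go([.582,.0827,.150,-89.5],[.454,-.29,.16,-104.5]))
E
```

```text
(array([37.16, 13.12, -1.  ]), 15.0)
```

Next I move over to the yellow case, opening the fingers on the way, and look again with a clear top view.

Call:
play_rows:
  commands:
    - [[37.16, 13.12, -1, 0, 0, 15, 1], [37.16, 13.12, -1, 0, 0, 15, 1], [37.16, 13.12, -1, 0, 0, 15, 1], [37.16, 13.12, -1, 0, 0, 15, 1], [37.16, 13.12, -1, 0, 0, 15, 1], [37.16, 13.12, -1, 0, 0, 15, 1], [37.16, 13.12, -1, 0, 0, 15, 1], [37.16, 13.12, -1, 0, 0, 15, 1], [37.16, 13.12, -1, 0, 0, 15, 1], [37.16, 13.12, -1, 0, 0, 15, 1], [37.16, 13.12, -1, 0, 0, 15, 1], [37.16, 13.12, -1, 0, 0, 15, 1], [37.16, 13.12, -1, 0, 0, 15, 1], [37.16, 13.12, -1, 0, 0, 15, 1]]

```text
clock: 6.32
tool_pos: [0.4541, -0.2894, 0.1599]
orientation: [-180.0, 0.0, -104.5]
force: [0.9, 0.4, 0.3]
opening: 0.0857
gripper_force: 0.0
```

```bash
python3 - <<'E'
from plant import *
import cv2,numpy as np,pickle
o=get_obs();print(o["tool_pos"],o["orientation"],o["opening"])
s=snapshot("top");pickle.dump(s,open("top2.pkl","wb"));a=s["frame"][:,:,::-1]
w=snapshot("wrist");pickle.dump(w,open("w2.pkl","wb"))
c=cv2.resize(a[160:250,85:295],None,fx=3.8,fy=3.8,interpolation=cv2.INTER_CUBIC)
cv2.imwrite("pics/tray2.png",c);cv2.imwrite("pics/w2.png",w["frame"][:,:,::-1])
E
```

```text
[ 0.45407554 -0.28937492  0.15985511] [-1.79981746e+02  5.90351737e-03 -1.04475607e+02] 0.08573862882915488
```

View pics/tray2.png

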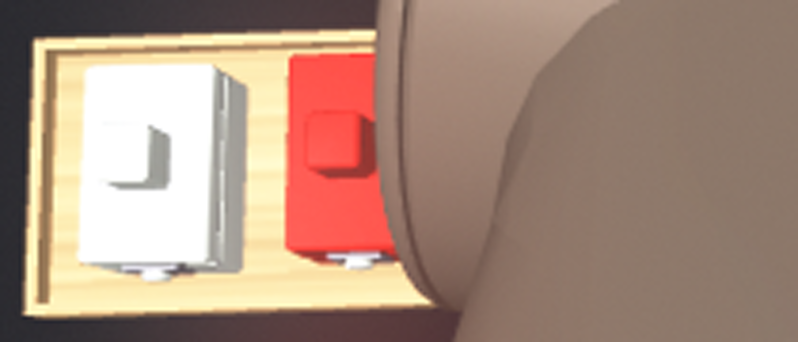

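View pics/w2.png

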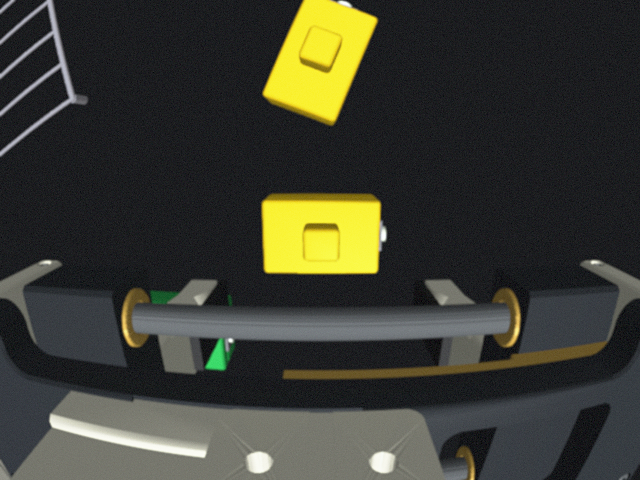

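Red moved about 13 mm left and is square. The yellow is square to the tool in the wrist view, with its grip at (321,243). I'll check the yellow's position with the wrist camera and blue with the side camera.

```bash
python3 - <<'E'
from h import *
from plant import *
import cv2
s=pickle.load(open("w2.pkl","rb"));K=s["camera_matrix"]
def wr(p,z):
    p=np.array(p,float);q=(p-[K[0,2],K[1,2]])/K[0,0];r=np.linalg.norm(q,axis=1,keepdims=True)
    d=np.c_[q/r*np.sin(r),np.cos(r)]@R.from_euler("xyz",s["attitude"],degrees=True).as_matrix().T
    o=np.array(s["origin"]);return (o+d*((z-o[2])/d[:,2:]))[:,:2]
g=wr([(305,227),(338,227),(339,260),(304,260)],.068);print(g.mean(0),g)
l=wr([(265,202),(378,202),(378,272),(264,272)],.044);print(l.mean(0));d=l[0]+l[3]-l[1]-l[2];print(np.degrees(np.arctan2(d[1],d[0])))
sd=snapshot("side");pickle.dump(sd,open("side2.pkl","wb"))
c=cv2.resize(sd["frame"][230:400,140:340,::-1],None,fx=3.5,fy=3.5,interpolation=cv2.INTER_CUBIC);cv2.imwrite("pics/s2.png",c)
E
```

```text
[ 0.45254072 -0.29233363] [[ 0.46062717 -0.30671751]
 [ 0.43852817 -0.30103651]
 [ 0.44351153 -0.27770654]
 [ 0.46749602 -0.28387398]]
[ 0.45306406 -0.29090896]
-14.416168328453033
```

View pics/s2.png

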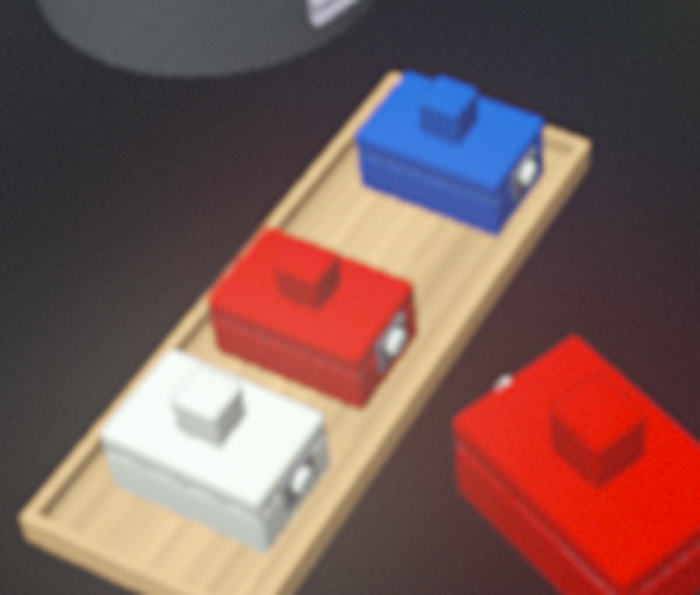

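```bash
python3 - <<'E'
from h import *
s=pickle.load(open("side2.pkl","rb"));t=pickle.load(open("top2.pkl","rb"))
A=lambda l:np.array(l)/3.5+[140,230]
for n,l in(("blue",[(408,73),(358,140),(500,190),(545,125)]),("red",[(270,230),(213,300),(362,362),(413,285)])):
    w=ray(s,A(l),.05);print(n,w.mean(0),w.round(3).tolist())
B=lambda l:np.array(l)/3.8+[85,160]
print("red top L edge",ray(t,B([(288,55),(286,249)]),.05),"grip",ray(t,B([(306,112),(361,112),(361,168),(305,168)]),.074).mean(0))
print(go([.454,-.29,.16,-104.5],[.4535,-.2907,.0485,-104.5]))
E
```

```text
blue [0.5759785  0.01307369] [[0.622, -0.016], [0.619, 0.042], [0.531, 0.041], [0.533, -0.014]]
red [0.58047139 0.14607481] [[0.624, 0.12], [0.623, 0.173], [0.536, 0.173], [0.539, 0.119]]
red top L edge [[0.62771492 0.17492669]
 [0.53976891 0.17351681]] grip [0.58329791 0.14555343]
(array([ 0.08,  0.03, 11.15]), -0.0)
```

Call:
play_rows:
  commands:
    - [[0.1, 0, 3, 0, 0, 0, 0.7], [0.1, 0, 6, 0, 0, 0, 0.7], [0.1, 0, 9, 0, 0, 0, 0.7], [0.1, 0, 10.5, 0, 0, 0, 0.7], [0.1, 0, 11.35, 0, 0, 0, 0.7], [0.1, 0, 11.35, 0, 0, 0, 0.7], [0.1, 0, 11.35, 0, 0, 0, 0.7], [0.1, 0, 11.35, 0, 0, 0, 0], [0.1, 0, 11.35, 0, 0, 0, 0], [0.1, 0, 11.35, 0, 0, 0, 0], [0.1, 0, 11.35, 0, 0, 0, 0], [0.1, 0, 11.35, 0, 0, 0, 0], [0.1, 0, 11.35, 0, 0, 0, 0], [0.1, 0, 11.35, 0, 0, 0, 0], [0.1, 0, 11.35, 0, 0, 0, 0]]

```text
clock: 7.72
tool_pos: [0.4539, -0.2908, 0.0462]
orientation: [-180.0, 0.0, -104.5]
force: [0.4, -0.4, 1.0]
opening: 0.0258
gripper_force: 30.0
```

Call:
play_rows:
  commands:
    - [[0, 0, -1, 0, 0, 0, 0], [0, 0, -3, 0, 0, 0, 0], [0, 0, -6, 0, 0, 0, 0], [0, 0, -9, 0, 0, 0, 0], [0, 0, -12, 0, 0, 0, 0], [0, 0, -12, 0, 0, 0, 0], [0, 0, -12, 0, 0, 0, 0]]

```text
clock: 8.3
tool_pos: [0.4547, -0.291, 0.1684]
orientation: [-179.8, 0.0, -104.5]
force: [-0.8, 0.6, -3.0]
opening: 0.0262
gripper_force: 30.0
```

```bash
python3 - <<'E'
from h import *
from plant import *
import cv2
o=get_obs();print(o["tool_pos"],o["orientation"],o["opening"],o["force"])
print(go([.4537,-.291,.1665,-104.5],[.582,.0795,.1665,-89.5]))
s=snapshot("wrist");pickle.dump(s,open("w3.pkl","wb"));cv2.imwrite("pics/w3.png",s["frame"][:,:,::-1])
E
```

```text
[ 0.45465392 -0.29096457  0.16835286] [-1.79762871e+02  1.38104146e-02 -1.04508121e+02] 0.026160278429913718 [-0.82322897  0.64815214 -2.98056586]
(array([-39.08,  -3.14,  -0.  ]), -15.0)
```

View pics/w3.png

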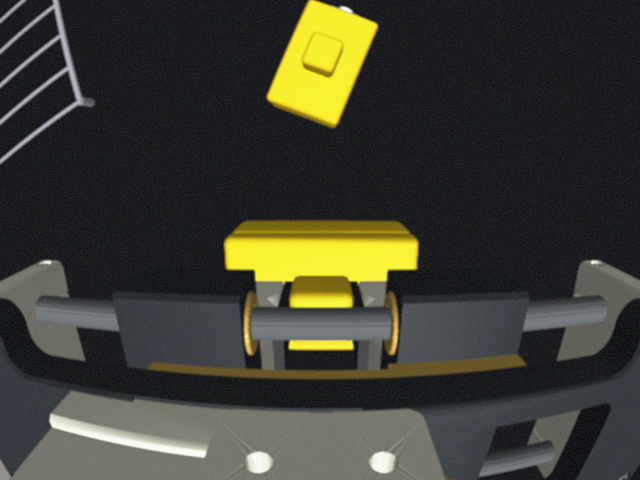

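The yellow is held level and square: its front lid edge is the level row at about 237, from column 225 to 417. I'll compute its offset in the fingers, then carry it over.

```bash
python3 - <<'E'
from h import *
s=pickle.load(open("w3.pkl","rb"));K=s["camera_matrix"]
p=np.array([(226,237),(417,237),(320,236.)]);q=(p-[K[0,2],K[1,2]])/K[0,0];r=np.linalg.norm(q,axis=1,keepdims=True)
d=np.c_[q/r*np.sin(r),np.cos(r)]@R.from_euler("xyz",s["attitude"],degrees=True).as_matrix().T
o=np.array(s["origin"]);w=(o+d*((.1665-.0025-o[2])/d[:,2:]))[:,:2]-[.4537,-.291]
a=np.radians(-104.5);print("along tool x,y mm",1e3*np.c_[w@[np.cos(a),np.sin(a)],w@[np.sin(a),-np.cos(a)]],o-[.4537,-.291,0])
E
```

```text
along tool x,y mm [[ 28.94632614 -44.49222274]
 [ 29.05132005  44.05700336]
 [ 29.38311648  -0.87018257]] [-0.01719894 -0.06586635  0.32790882]
```

Call:
play_rows:
  commands:
    - [[-2, -0.16, 0, 0, 0, -1, 0], [-5, -0.4, 0, 0, 0, -3, 0], [-8, -0.64, 0, 0, 0, -4, 0], [-11, -0.88, 0, 0, 0, -5, 0], [-14, -1.12, 0, 0, 0, -6, 0], [-17, -1.36, 0, 0, 0, -7, 0], [-20, -1.6, 0, 0, 0, -8, 0], [-23, -1.85, 0, 0, 0, -9, 0], [-26, -2.09, 0, 0, 0, -10, 0], [-29, -2.33, 0, 0, 0, -11, 0], [-32, -2.57, 0, 0, 0, -12, 0], [-35, -2.81, 0, 0, 0, -13.5, 0], [-37.5, -3.01, 0, 0, 0, -14.5, 0], [-39.08, -3.14, 0, 0, 0, -15, 0], [-39.08, -3.14, 0, 0, 0, -15, 0], [-39.08, -3.14, 0, 0, 0, -15, 0], [-39.08, -3.14, 0, 0, 0, -15, 0]]

```text
clock: 9.77
tool_pos: [0.5812, 0.079, 0.1651]
orientation: [179.9, -0.0, -89.5]
force: [-0.8, 0.0, -2.2]
opening: 0.0256
gripper_force: 30.0
```

```bash
python3 - <<'E'
from h import *
from plant import *
s=snapshot("wrist");K=s["camera_matrix"];f=s["frame"].astype(int)
m=(f[...,2]>120)&(f[...,2]>f[...,0]*1.8)
for c in(270,300,350,380):
    r=np.where(m[:,c])[0];print(c,r.min() if len(r) else None,r.max() if len(r) else None)
    p=np.array([(c,r.min()),(c,r.max())],float);q=(p-[K[0,2],K[1,2]])/K[0,0];rr=np.linalg.norm(q,axis=1,keepdims=True)
    d=np.c_[q/rr*np.sin(rr),np.cos(rr)]@R.from_euler("xyz",s["attitude"],degrees=True).as_matrix().T
    o=np.array(s["origin"]);print((o+d*((.05-o[2])/d[:,2:]))[:,:2])
print(get_obs()["tool_pos"])
E
```

```text
270 114 189
[[ 0.61824054 -0.01626727]
 [ 0.61843224  0.03968191]]
300 114 189
[[ 0.59621343 -0.01596021]
 [ 0.59601567  0.03971418]]
350 114 189
[[ 0.55978276 -0.01637155]
 [ 0.5589373   0.03936737]]
380 115 188
[[ 0.53763047 -0.01642685]
 [ 0.53642075  0.03816052]]
[0.58131295 0.07876288 0.1654242 ]
```

Blue is at y ≈ 0.012 and square, so the yellow is centred in the gap with about 8 mm each side. I'll lower it slowly.

Call:
play_rows:
  commands:
    - [[0, 0, 1, 0, 0, 0, 0], [0, 0, 2.5, 0, 0, 0, 0], [0, 0, 4, 0, 0, 0, 0], [0, 0, 5.5, 0, 0, 0, 0], [0, 0, 6.5, 0, 0, 0, 0], [0, 0, 7.5, 0, 0, 0, 0], [0, 0, 8.3, 0, 0, 0, 0], [0, 0, 9, 0, 0, 0, 0], [0, 0, 9.6, 0, 0, 0, 0], [0, 0, 10.1, 0, 0, 0, 0], [0, 0, 10.5, 0, 0, 0, 0], [0, 0, 10.8, 0, 0, 0, 0], [0, 0, 11.0, 0, 0, 0, 0], [0, 0, 11.15, 0, 0, 0, 0], [0, 0, 11.25, 0, 0, 0, 0], [0, 0, 11.3, 0, 0, 0, 0], [0, 0, 11.35, 0, 0, 0, 0], [0, 0, 11.35, 0, 0, 0, 0], [0, 0, 11.35, 0, 0, 0, 0]]

```text
clock: 11.4
tool_pos: [0.5822, 0.0798, 0.0527]
orientation: [-180.0, 0.0, -89.5]
force: [-0.3, -0.3, -2.5]
opening: 0.0261
gripper_force: 30.0
```

Call:
play_rows:
  commands:
    - [[0, 0, 0.05, 0, 0, 0, 0], [0, 0, 0.08, 0, 0, 0, 0], [0, 0, 0.08, 0, 0, 0, 0], [0, 0, 0.08, 0, 0, 0, 0]]

```text
clock: 11.73
tool_pos: [0.5822, 0.0798, 0.0522]
orientation: [-180.0, 0.0, -89.5]
force: [-1.8, -0.4, 3.3]
opening: 0.0259
gripper_force: 30.0
```

The force has turned upward to 3.3 N, so the case is on the tray floor. I release and retreat.

Call:
play_rows:
  commands:
    - [[0, 0, 0, 0, 0, 0, 0.55], [0, 0, 0, 0, 0, 0, 0.55], [0, 0, 0, 0, 0, 0, 0.55], [0, 0, 0, 0, 0, 0, 0.55], [0, 0, 0, 0, 0, 0, 0.55], [0, 0, -1, 0, 0, 0, 0.55], [0, 0, -3, 0, 0, 0, 0.55], [0, 0, -6, 0, 0, 0, 0.55], [0, 0, -9, 0, 0, 0, 0.55], [0, 0, -12, 0, 0, 0, 0.55], [0, 0, -15, 0, 0, 0, 0.55], [0, 0, -15, 0, 0, 0, 0.55], [0, 0, -15, 0, 0, 0, 0.55]]

```text
clock: 12.82
tool_pos: [0.5831, 0.0801, 0.2048]
orientation: [-179.7, 0.1, -89.5]
force: [0.4, -0.8, -0.1]
opening: 0.0481
gripper_force: 0.0
```

```bash
python3 - <<'E'
from plant import *
import cv2
s=snapshot("side")
cv2.imwrite("pics/s4.png",cv2.resize(s["frame"][200:420,120:380,::-1],None,fx=2.7,fy=2.7,interpolation=cv2.INTER_CUBIC))
print(get_obs()["tool_pos"])
E
```

```text
[0.58211496 0.07984802 0.20292098]
```

View pics/s4.png

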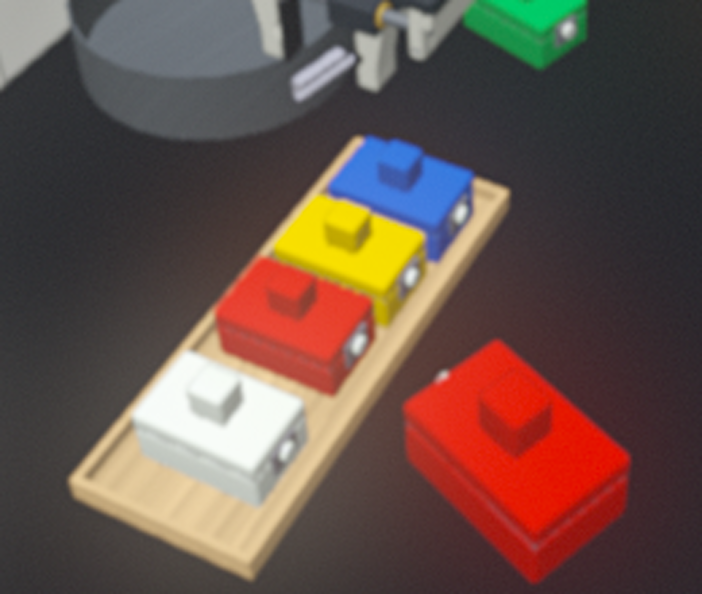

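The yellow case at crop (350,245) stands flat and square between red (295,315) and blue (400,190). The gripper is clear of everything.

```bash
python3 -c "
from plant import *
print(close_job())"
```

```text
the job is handed in; nothing more can be done
None
```

The yellow case is back in the tray between the red and blue cases, standing flat and square in the final picture, and the job is handed in (about 13 s of the 51 s used; no verdict came back).

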